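# Press the dowel home in a stool block with the bench lever press

### The arm

A 7-joint arm with a two-finger parallel gripper is mounted at the origin on the work surface. World frame = base frame: x ahead of the robot, y to its left, z up, the work surface at z = 0. Lengths are in mm, angles in rad, forces in N, time in s.
With the tool pointing down it reaches from about 400 to 875 mm from the base axis. Payload 19.3 kg.
Tool frame: the origin (TCP) lies at the very end of the fingers, on their centre line; the grasp point (between the pads) lies 19 mm behind it (grip_point_offset is the z of the grasp point in the tool frame, in mm); z points along the fingers, y is the line along which they close (so a half turn about z gives the same grasp; the last joint's range is limited). The gripper opens to 85 mm and grips with 20 to 120 N. Pads are 22 mm wide; open, the fingers measure 114 mm over their backs; the gripper's body (76 mm by 85 mm) begins 54 mm behind the grasp point. The pads swing forward as they close: fully open they stand 13 mm farther back than shut.
Start: joints at [1.074, 0.521, -0.036, 1.599, 0.021, 1.021, -0.113], TCP at [258.697, -568.938, 231.291] pointing down, gripper open.
Joint ranges: [-2.91, 2.91], [-0.3, 2.13], [-1.5, 1.42], [0.17, 2.43], [-1.26, 4.41], [0.16, 1.93], [-2.52, 2.52]. Speed limits (rad/s): [1.89, 1.89, 2.39, 2.39, 3.01, 3.01, 3.01].

### API

Orientations are given as a 3x3 rotation matrix whose columns are the frame's x, y, z axes.
In Python, from workcell import movep, movel, goto_joints, open_gripper, clamp, wait, inverse_kinematics, read_state, camera, PlanningError, finish_job, grip_point_offset gives the robot as it stands. Calls block until the motion is done:
- movep(position, orientation): joint-space move of the TCP to a pose.
- movel(position, frame=None, max_speed=150, guard=None): straight line of the TCP; frame=None keeps the orientation; max_speed is the mean speed in mm/s. With guard (N) it stops when the force on the tool has changed by that much, and returns True; else False.
- goto_joints(angles): joint-space move.
- open_gripper() and clamp(): open the fingers fully, or close them until they stop; the grip force is fixed at half the most.
- wait(seconds).
- inverse_kinematics(position, orientation): joint angles nearest the present ones, or None.
- read_state(): the state.
- camera(name): name is "scene" or "top" or "wrist"; returns a dict with "image" (400x640x3 uint8, blue, green, red), "range_z" (400x640 float32, mm along the optical axis (not along the pixel's ray), 0 where there is no reading), "fx", "fy", "cx", "cy" (pixels), "cam_to_world" (4x4, takes a point from camera to world coordinates). Camera axes: x right, y up, looking along -z (the intrinsics and any distortion apply to the point x, -y, -z); pixel columns grow to the right and rows downward; lengths in mm; the calibration is good to about 2 mm. A picture is of the moment at which its call begins.
A pose or a line that the arm cannot do raises PlanningError and nothing moves.
- finish_job(): hands the job in; it is judged then, once.
The state is a dict: "time": time; "qpos": joint angles; "qvel": joint speeds; "joint_efforts": joint torques, N m; "eef_pos": TCP position; "tool_rot": TCP orientation; "ft_force": force on the tool from outside, world axes, zero at the start; "torque": the same for the moment, N m; "finger_gap": finger opening in mm; "gripper_force": force on a finger pad.
Only numpy, scipy, OpenCV 4.12 (cv2) and the standard library are available. Lean on these libraries where they do the work, as an engineer would, in place of code of your own. Each camera call takes 0.05 s, during which the arm holds its last target. There are 200 camera calls.

### The job

Take the wooden stool block that has a dowel standing proud of it and set it down flat on the bed of the lever press, dowel up and centred under the ram. Let go of it, then pull the press's lever all the way forward to its stop so that the ram drives the dowel home, and ease the lever back slowly, under control, until it is fully home; never let it fly back. Leave the block with its driven dowel on the bed under the ram, do not push the dowel in by hand, and leave everything else on the bench where it is.

Things in the scene. Friction and masses are not known exactly. Their poses are not given: they have to be found in the camera images.
- block_center (a point): Centre of the loose pale-wood stool block to be pressed: a bar 110 mm long (its x), 30 wide (y), 45 high (z), about 0.12 kg, lying on the bench with a 12 mm dowel standing up out of the middle of its top. The same turned end for end. It may start on the left or on the right side of the bench; the plain spare is on the other.
- hole_mouth (a point): Middle of the block's top face, 22.5 mm above block_center, where the dowel enters; z is up out of the face.
- dowel_top (a point): Centre of the dowel's top end. It starts 14 to 20 mm above hole_mouth; flush is 0. The dowel (12 mm thick, on the block's z axis) slides down only when pushed with about 9 N or more and stays where it is left.
- bed (a point): Centre of the top of the press's flat steel bed (x -45 to +55, y -50 to +50 mm), 30 mm above the bench, right under the ram. Its frame is the press's: x points from the front of the press, which faces the robot, to its back, y to the left, z up. The grey iron base plate under it (18 mm thick) spans x -70 to +80, y -85 to +145 mm; its column stands at x -30 to +40, y +80 to +130.
- head_front (a point): Lower front edge of the press's head, above the middle of the bed's width: 105 mm above the bed, 29 mm in front of the ram's axis. The head spans x -29 to +29, y -60 to +130 (bed frame), 66 mm tall; front and back are open under it. It overhangs the block, so an upright gripper on the block's near end would hit it: lean the tool back towards the robot by about 35 degrees.
- ram_face (a point): Centre of the ram's flat underside (round, 32 mm across), on the press's vertical axis above the bed's origin. At rest it is 81 mm above the bed; the full lever stroke lowers it 35 mm, to 1 mm above the top of a 45 mm block on the bed, in proportion to the lever angle. Above it a fixed collar 38 mm across reaches down to 97 mm above the bed.
- lever_grip (a point): Middle of the lever's round black handle bar (22 mm thick, 105 mm long, level along the press's y) at the end of a 140 mm arm at the right (-y) side of the head. The bar is free from 45 mm left to 45 mm right of this point; the flat steel arm is 55 mm to its left. At rest the arm leans 10 degrees back (+x) from upright and the bar is 306 mm above the bench.
- lever_pivot (a point): Fixed point on the lever's hinge axis (parallel to the press's y), level in y with lever_grip and 168 mm above the bench; the handle bar swings about it at 140 mm radius. In the bed frame it lies at x +30, y -128, z +138 mm.
- lever (a joint): Lever angle, rad: 0 = home against its stop, 1.22 (70 degrees) = pulled fully forward (-x of the press, towards the robot) and down to its end stop, where the arm leans 60 degrees forward. A spring returns it: about 6 N at the handle at home to 12 N at full stroke, and up to 2 N more while it drives the dowel. Let go, it flies back.
- spare_center (a point): Centre of the loose spare block: same wood and size as the other (110 x 30 x 45 mm) but with no dowel. Leave it.
- spirit: Amber glass spirit bottle standing on the bench, 76 mm across, 190 mm high; origin at the centre of its foot. Leave it.
- glue: White glue bottle with black cap standing on the bench, 56 mm across, 150 mm high; origin at the centre of its foot. Leave it.
- tin: Flat round wax tin, 84 mm across, 45 mm high; origin at the centre of its foot. Leave it.
- sander: Cork sanding block 100 (x) x 60 (y) x 30 mm high, origin at the centre of its underside. Leave it.
- mallet: Wooden mallet lying down, handle along its x: head 60 x 110 x 55 mm high centred 100 mm to +x of the origin, handle 24 mm thick reaching 130 mm to -x. Origin on the bench. Leave it.
- chisel: Chisel lying behind the press along its own x, wooden handle to -x, 225 mm long, 26 mm thick; origin on the bench near its middle. Leave it.
Not all that is in view belongs to the job. Leave any purple or turquoise look-alike of the part that bears block_center alone.

How it is judged (in metres and radians):
On the way, in this order (a step that is already met when the one before it is completed fails the run):
1. the block has been set down flat on the press bed, dowel up and still proud, its centre within 10 mm of the ram's axis, and let go, with the lever home (horizontal distance between block_center and ram_face below 0.01 m and z of block_center in the frame of bed between 0.0185 and 0.0265 m and angle between hole_mouth's own z axis and vertical below 0.06 rad and z of dowel_top in the frame of hole_mouth above 0.01 m and contact force between the fingers and block below 0.2 N and value of joint lever below 0.08 rad), for 0.2 s.
2. the lever has been pulled through (beyond 1.1 rad) and the ram has driven the dowel to within 4 mm of flush (horizontal distance between block_center and ram_face below 0.01 m and z of block_center in the frame of bed between 0.0185 and 0.0265 m and angle between hole_mouth's own z axis and vertical below 0.06 rad and z of dowel_top in the frame of hole_mouth below 0.004 m and value of joint lever above 1.1 rad), for 0.1 s.
3. the lever has been eased back home (within 0.08 rad) (value of joint lever below 0.08 rad and z of dowel_top in the frame of hole_mouth below 0.004 m), for 0.2 s.
At the end, for the whole second after the job is handed in: The block lies flat (within 3.5 degrees, its underside within 4 mm of the bed) and at rest on the press bed, dowel up, its centre within 10 mm of the ram's axis; the dowel stands less than 4 mm above the block's top; the lever is home (below 0.05 rad); the robot has let go of everything (horizontal distance between block_center and ram_face below 0.01 m and z of block_center in the frame of bed between 0.0185 and 0.0265 m and angle between hole_mouth's own z axis and vertical below 0.06 rad and z of dowel_top in the frame of hole_mouth below 0.004 m and value of joint lever below 0.05 rad and linear speed of block below 0.02 m/s and contact force between the fingers and block below 0.2 N and contact force between the fingers and press below 0.2 N); the robot touches nothing.
It fails at once if the lever flew back: faster than 1.5 rad/s towards home while more than 0.15 rad from it (value of joint lever above 0.15 rad and velocity of joint lever below -1.5 rad/s).
It fails at once if the dowel was driven in while the lever was not pulled (pushed by hand) (z of dowel_top in the frame of hole_mouth below 0.009 m and value of joint lever below 0.3 rad and contact force between the fingers and block above 5 N).
It fails at once if a bystander (spare block, bottle, tin, sanding block, mallet or chisel) was moved more than 30 mm (distance of any of spirit, glue, tin, sander, mallet, chisel, spare_center from where it was at the start of the episode above 0.03 m).
It also fails if it takes over 69 s, if anything falls off the work surface, if the arm or the gripper's body presses on something with over 40 N, if the wrist force passes 120 N, or if a joint passes its speed limit or range.

## Working session

There is one attempt and no reset: what is moved stays moved. The work goes in short steps, each a Python script; the robot and the scene stay as the last script left them, time stands still between calls to the robot, and variables do not carry over. Pictures are saved under pics/ and viewed, at most 10 in all, crops included, and the job is handed in when it is done.

```bash
ls; mkdir -p pics
python3 - <<'E'
from workcell import *
import cv2, pickle
for n in("scene","top"):
    c=camera(n); cv2.imwrite(f"pics/{n}0.png",c["image"]); pickle.dump(c,open(f"{n}0.pkl","wb"))
    print(n,c["fx"],c["fy"],c["cx"],c["cy"],c["cam_to_world"].round(3).tolist(),[k for k in c])
s=read_state();print(s["time"],s["finger_gap"],grip_point_offset,s["tool_rot"])
E
```

```text
pics
scene 409.59496499364826 409.59496499364826 326.59638360911623 200.06516921347944 [[0.774, -0.516, 0.368, 1034.319], [0.633, 0.628, -0.452, -638.274], [0.002, 0.583, 0.812, 1246.74], [0.0, 0.0, 0.0, 1.0]] ['image', 'range_z', 'fx', 'fy', 'cx', 'cy', 'cam_to_world']
top 370.39163053631563 370.39163053631563 318.67277456734416 198.65888186834593 [[0.028, 0.986, -0.167, 383.76], [-1.0, 0.028, -0.005, -34.258], [0.0, 0.167, 0.986, 1278.557], [0.0, 0.0, 0.0, 1.0]] ['image', 'range_z', 'fx', 'fy', 'cx', 'cy', 'cam_to_world']
0.1 85.71712667650327 -18.700000000000003 [[ 9.10303231e-01  4.13941768e-01 -4.90549349e-04]
 [ 4.13942049e-01 -9.10302829e-01  8.60099275e-04]
 [-9.05174453e-05 -9.86010151e-04 -9.99999510e-01]]
```

View pics/scene0.png

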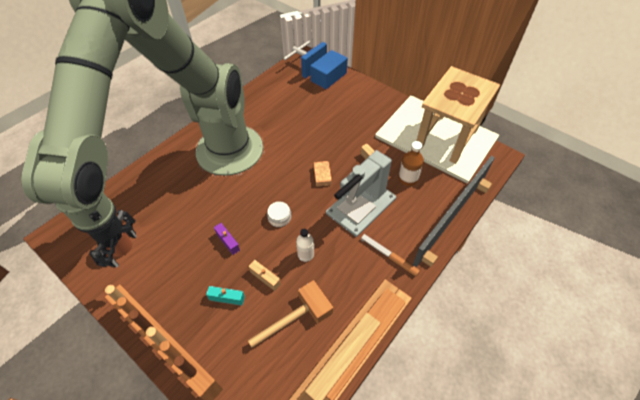

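View pics/top0.png

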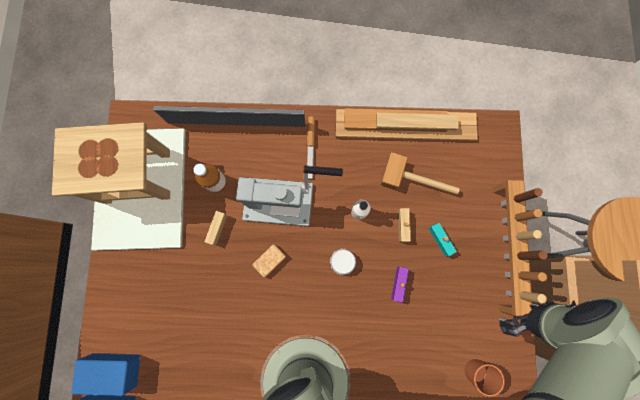

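The top view shows two pale blocks: (405,225), which has a dowel dot, and (215,228), which looks plain. It also shows look-alikes in purple at (401,285) and turquoise at (443,240). The one at (405,225) fits the description, so I'll check it in an enlarged crop and measure it.

```bash
cat > h.py <<'E'
import numpy as np, cv2, pickle
def world(c):
    z=c["range_z"].astype(float); v,u=np.indices(z.shape)
    P=np.stack([(u-c["cx"])/c["fx"]*z,-(v-c["cy"])/c["fy"]*z,-z,np.ones_like(z)],-1)
    return (P@np.array(c["cam_to_world"]).T)[...,:3]
def ray(c,u,v,zp):
    M=np.array(c["cam_to_world"]); d=M[:3,:3]@np.array([(u-c["cx"])/c["fx"],-(v-c["cy"])/c["fy"],-1.])
    return M[:3,3]+d*(zp-M[2,3])/d[2]
def rect(pts):
    (x,y),(w,h),a=cv2.minAreaRect(pts.astype(np.float32)[:,:2]); return np.round([x,y,w,h,a],1)
E
python3 - <<'E'
from h import *
t=pickle.load(open("top0.pkl","rb")); s=pickle.load(open("scene0.pkl","rb"))
W=world(t); S=world(s)
a=cv2.resize(t["image"][150:310,190:480],None,fx=2.7,fy=2.7,interpolation=cv2.INTER_CUBIC)
cv2.imwrite("pics/crop.png",a[:, :800])
def comp(W,box,z0,z1,name):
    u0,v0,u1,v1=box; w=W[v0:v1,u0:u1].reshape(-1,3); m=(w[:,2]>z0)&(w[:,2]<z1); w=w[m]
    print(name,len(w),"rect",rect(w),"z",np.median(w[:,2]).round(1),"mean",w.mean(0).round(1))
comp(W,(390,200,420,250),35,52,"block top")
comp(W,(390,200,420,250),53,75,"dowel top")
comp(W,(200,205,230,250),35,52,"spare top")
comp(W,(380,260,420,310),35,52,"purple");comp(W,(425,215,465,262),35,52,"turq")
comp(W,(232,165,350,235),185,215,"head top")
comp(W,(232,165,350,235),10,24,"base")
comp(W,(232,165,350,235),26,36,"bed")
comp(W,(300,160,350,185),270,330,"bar")
comp(W,(185,155,230,195),140,200,"spirit");comp(W,(345,195,380,225),110,160,"glue");comp(W,(325,245,362,280),35,50,"tin")
comp(S,(320,140,400,240),10,24,"S base");comp(S,(320,140,400,240),26,36,"S bed");comp(S,(320,140,400,240),185,215,"S head");comp(S,(320,140,400,240),270,330,"S bar")
comp(S,(240,255,285,295),35,52,"S block")
comp(S,(240,255,285,295),53,75,"S dowel")
E
```

```text
Traceback (most recent call last):
  File "h.py", line 10, in rect
    (x,y),(w,h),a=cv2.minAreaRect(pts.astype(np.float32)[:,:2]); return np.round([x,y,w,h,a],1)
                  ~~~~~~~~~~~~~~~^^^^^^^^^^^^^^^^^^^^^^^^^^^^^^
cv2.error: OpenCV(4.12.0) /io/opencv/modules/imgproc/src/convhull.cpp:143: error: (-215:Assertion failed) total >= 0 && (depth == CV_32F || depth == CV_32S) in function 'convexHull'
```

View pics/crop.png

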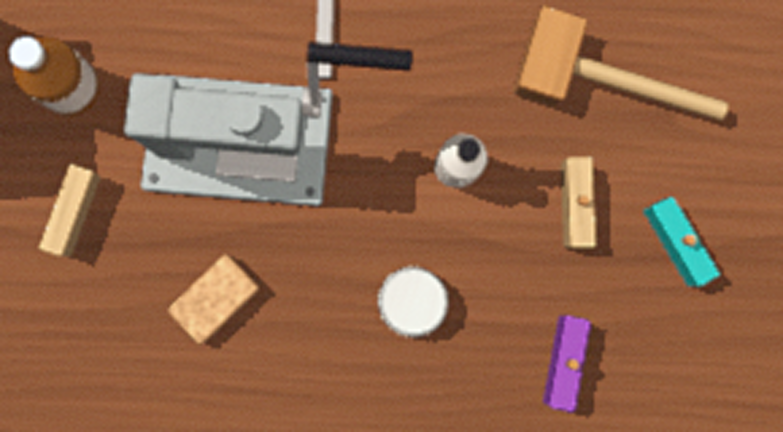

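The crop confirms it. The pale block at crop (580,203) has the dowel, and the one at (68,210) is plain. Next I'll fix the array contiguity error.

```bash
sed -i 's/pts.astype(np.float32)\[:,:2\]/np.ascontiguousarray(pts[:,:2],dtype=np.float32)/' h.py
python3 - <<'E'
from h import *
t=pickle.load(open("top0.pkl","rb")); s=pickle.load(open("scene0.pkl","rb"))
W=world(t); S=world(s)
def comp(W,box,z0,z1,name):
    u0,v0,u1,v1=box; w=W[v0:v1,u0:u1].reshape(-1,3); m=(w[:,2]>z0)&(w[:,2]<z1); w=w[m]
    if len(w)<3: print(name,len(w)); return
    print(name,len(w),"rect",rect(w),"z",np.median(w[:,2]).round(1),"mean",w.mean(0).round(1))
print("bench z",np.median(W[285:300,200:250,2]), "zero frac",(t["range_z"]==0).mean())
comp(W,(390,200,420,250),35,52,"block top")
comp(W,(390,200,420,250),53,75,"dowel top")
comp(W,(200,205,230,250),35,52,"spare top")
comp(W,(380,260,420,310),35,52,"purple");comp(W,(425,215,465,262),35,52,"turq")
comp(W,(232,165,350,235),185,215,"head top")
comp(W,(232,165,350,235),10,24,"base")
comp(W,(232,165,350,235),26,36,"bed")
comp(W,(300,160,350,185),270,330,"bar")
comp(W,(185,155,230,195),140,200,"spirit");comp(W,(345,195,380,225),110,160,"glue");comp(W,(325,245,362,280),35,50,"tin")
comp(S,(320,140,400,240),10,24,"S base");comp(S,(320,140,400,240),26,36,"S bed");comp(S,(320,140,400,240),185,215,"S head");comp(S,(320,140,400,240),270,330,"S bar")
comp(S,(240,255,285,295),35,52,"S block")
comp(S,(240,255,285,295),53,75,"S dowel")
E
```

```text
bench z -0.2583784633692403 zero frac 0.00437890625
block top 297 rect [ 515.4 -317.7  107.7   31.8    1.7] z 45.2 mean [ 514.2 -316.7   45.1]
dowel top 12 rect [ 515.  -317.2   10.3    9.2   35.5] z 60.8 mean [ 515.1 -317.2   60. ]
spare top 315 rect [486.3 318.4  32.2 108.5  73.2] z 44.5 mean [485.3 317.5  44.3]
purple 320 rect [ 318.8 -302.3   31.8  108.9   78.2] z 45.1 mean [ 318.6 -300.9   45.1]
turq 313 rect [ 470.1 -445.4  110.5   31.9   30.6] z 45.3 mean [ 469.1 -443.6   45.1]
head top 1181 rect [583.1 111.3 209.7  70.5  85. ] z 201.5 mean [581.1 126.1 201.4]
base 1168 rect [616.8 113.  230.4 212.6  86.3] z 17.7 mean [566.   99.4  17.6]
bed 261 rect [549.5 114.4 186.7  33.   89.6] z 29.9 mean [549.8  88.8  30.1]
bar 327 rect [626.4 -37.7 104.9  27.3  89.7] z 314.2 mean [623.8 -35.4 312.5]
spirit 208 rect [645.8 331.1  39.5  45.1  59.6] z 181.4 mean [645.7 330.6 170.5]
glue 96 rect [ 556.4 -165.8   32.    32.1   72.5] z 148.1 mean [ 557.5 -164.5  137.3]
tin 448 rect [ 387.4 -113.1   78.4   76.2    1. ] z 44.9 mean [ 387.1 -113.1   44.4]
S base 1141 rect [519.2 185.2 309.8 492.5  33.2] z 18.0 mean [594.9 110.3  17.9]
S bed 729 rect [499.  157.8 322.6 302.6  89. ] z 30.3 mean [540.9 100.3  30.4]
S head 653 rect [587.6 109.1 212.   73.3  88.5] z 202.0 mean [590.5 132.2 201.2]
S bar 264 rect [626.2 -39.1 108.6  23.2  86. ] z 314.1 mean [628.7 -41.8 311.9]
S block 315 rect [ 516.9 -360.5  112.1  112.8    2.2] z 45.4 mean [ 518.2 -323.2   45. ]
S dowel 14 rect [ 513.3 -319.8   10.3   11.3   37.2] z 58.7 mean [ 514.6 -319.    58.7]
```

Run:
```python
from h import *
def fit(W,img,z0,z1,tag,box):
    sat=cv2.cvtColor(img,cv2.COLOR_BGR2HSV)[...,1]
    x,y,z=W.reshape(-1,3).T
    k=(z>z0)&(z<z1)&(sat.ravel()<70)&(x>box[0])&(x<box[1])&(y>box[2])&(y<box[3])
    m=cv2.morphologyEx(k.reshape(sat.shape).astype(np.uint8),cv2.MORPH_OPEN,np.ones((2,2)))
    n,l,st,_=cv2.connectedComponentsWithStats(m); i=1+np.argmax(st[1:,4]); p=W[l==i][:,:2]
    r=[];
    for a in np.arange(p[:,1].min()+12,p[:,1].max()-12,6):
        q=p[abs(p[:,1]-a)<3]
        if len(q)>2: r.append((q[:,0].min(),a))
    vx,vy,x0,y0=cv2.fitLine(np.array(r,np.float32),cv2.DIST_HUBER,0,.01,.01).ravel()
    if vy<0: vx,vy=-vx,-vy
    yaw=np.arctan2(-vx,vy); R=np.array([[vy,vx],[-vx,vy]]) # cols x axis,y axis
    q=p@R; 
    print(tag,len(p),"yaw deg",np.degrees(yaw).round(2),"front line x'",(np.array([x0,y0])@R)[0].round(1),"x' range",np.percentile(q[:,0],[.5,99.5]).round(1),"y' range",np.percentile(q[:,1],[.5,99.5]).round(1))
    return yaw
for n in("top0","scene0"):
    c=pickle.load(open(n+".pkl","rb")); W=world(c); im=c["image"]
    B=(470,700,-30,270)
    fit(W,im,13,23,n+" base",B); fit(W,im,27,34,n+" bed",B); fit(W,im,197,206,n+" head",B)
    k=(W[...,2]>296)&(W[...,2]<330)&(im.max(2)<75)&(W[...,1]<40)&(W[...,1]>-130)&(W[...,0]<700)
    w=W[k]; (vx,vy,x0,y0)=cv2.fitLine(np.float32(w[w[:,2]>311][:,:2]),cv2.DIST_L2,0,.01,.01).ravel()
    print("bar",len(w),np.degrees(np.arctan2(-vx*np.sign(vy),abs(vy))),x0,y0,np.percentile(w[:,1],[.5,99.5]),w[:,2].max())
```

```text
top0 base 865 yaw deg -3.34 front line x' 503.0 x' range [385.1 644.5] y' range [-11.8 256.6]
top0 bed 155 yaw deg -3.23 front line x' 528.4 x' range [526.4 556. ] y' range [ 80.6 162.8]
top0 head 845 yaw deg -2.77 front line x' 545.6 x' range [544.8 606.8] y' range [ 53.1 236.2]
bar 368 84.99784 509.85757 -29.763872 [-89.73823625  38.40914399] 329.94249279682606
scene0 base 860 yaw deg -35.47 front line x' 399.0 x' range [371.1 530.5] y' range [301.9 560.8]
scene0 bed 327 yaw deg -29.86 front line x' 449.3 x' range [435.3 518.9] y' range [302.1 421.8]
scene0 head 306 yaw deg 22.14 front line x' 586.8 x' range [570.5 655.7] y' range [-170.6   45.7]
bar 346 86.64697 485.62576 -33.01736 [-92.74768866  38.86979557] 329.0564524879147
```

```bash
python3 - <<'E'
from h import *
c=pickle.load(open("top0.pkl","rb")); f=lambda a,b:(190+a/2.7,150+b/2.7)
a=np.radians(-3.2); R=np.array([[np.cos(a),-np.sin(a)],[np.sin(a),np.cos(a)]])
for n,p,z,exp in [("base FR",(323,205),18,(-70,-85)),("base FL",(142,190),18,(-70,145)),("bed FR",(295,181),30,(-45,-50)),("bed FL",(217,175),30,(-45,50)),
  ("head FR",(298,151),201,(-29,-60)),("head BR",(303,98),201,(29,-60)),("head BL",(130,73),201,(29,130)),("bar L",(309,52),310,(54.3,-75.5)),("bar R",(412,60),310,(54.3,-180.5))]:
    w=ray(c,*f(*p),z)[:2]; print(n,w.round(1),"bed origin ->",(w-R@exp).round(1))
E
python3 - <<'E'
import cv2
for n,(u0,v0,u1,v1) in {"scene":(310,130,430,250),"top":(230,160,350,240)}.items():
    im=cv2.imread(f"pics/{n}0.png")[v0:v1,u0:u1]; cv2.imwrite(f"pics/press_{n}.png",cv2.resize(im,None,fx=5,fy=5,interpolation=cv2.INTER_CUBIC))
E
```

```text
base FR [ 5.02e+02 -1.00e-01] bed origin -> [576.6  80.8]
base FL [514.5 229.5] bed origin -> [576.3  80.8]
bed FR [530.   35.7] bed origin -> [577.8  83.1]
bed FL [534.8 133.9] bed origin -> [577.   81.5]
head FR [542.9  24. ] bed origin -> [575.2  82.3]
head BR [601.9  20.7] bed origin -> [576.3  82.2]
head BL [624.6 212.6] bed origin -> [588.4  84.4]
bar L [626.7  10.9] bed origin -> [576.7  89.3]
bar R [621.5 -91.8] bed origin -> [577.3  91.4]
```

View pics/press_top.png

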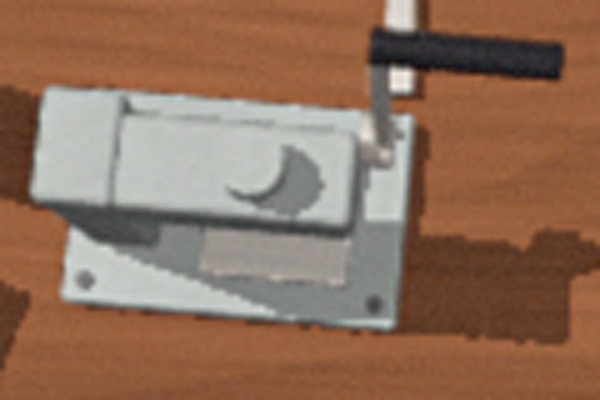

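The press fit is consistent: bed at about (577.5, 82.5) with yaw −3.2° and the handle bar near (625,−45). The block is at (515,−317) with yaw about 1.7°, and its dowel stands about 15 mm proud. Before moving I'll check reachability for the whole plan.

```bash
cat >> h.py <<'E'
BED=np.array([577.5,82.5,30.]); YAW=np.radians(-3.2)
BLK=np.array([515.2,-317.5,22.5]); BYAW=np.radians(1.7)
def rot(psi,lean,sgn=-1):
    "tool heading psi, leaning back towards the robot by lean"
    h=np.array([np.cos(psi),np.sin(psi),0]); z=np.sin(lean)*h-np.array([0,0,np.cos(lean)])
    y=sgn*np.array([-np.sin(psi),np.cos(psi),0]); return np.stack([np.cross(y,z),y,z],1)
def blocktcp(center,psi,lean=np.radians(36),gx=-42,gz=8):
    R=rot(psi,lean); g=np.array(center)+[gx*np.cos(psi),gx*np.sin(psi),gz]
    return g+18.7*R[:,2],R
def inbed(x,y,z): 
    c,s=np.cos(YAW),np.sin(YAW); return BED+[c*x-s*y,s*x+c*y,z]
def leverpose(th,lean,y=-131,sgn=1):
    "tool fingers closing across the bar, th lever angle; lean of tool"
    a=np.radians(10)-th; g=inbed(30+140*np.sin(a),y,138+140*np.cos(a))
    h=np.array([np.cos(YAW),np.sin(YAW),0]); z=np.sin(lean)*h-np.array([0,0,np.cos(lean)])
    x=sgn*np.array([-np.sin(YAW),np.cos(YAW),0]); R=np.stack([x,np.cross(z,x),z],1)
    return g+18.7*z,R
E
python3 - <<'E'
from h import *
from workcell import *
def chk(n,p,R):
    q=inverse_kinematics(p,R); print(n,p.round(0),None if q is None else np.round(q,2))
for dz in (0,120,280): chk("pick",*blocktcp(BLK+[0,0,dz],BYAW))
for d in [(-95,0,200),(-95,0,47.5),(-40,0,28),(0,0,26.5),(0,0,22.5)]: chk("place",*blocktcp(inbed(*d),YAW))
for sgn in(1,-1):
  for l0 in(-10,10,25):
    for th in (0,.4,.8,1.22):
      for k in(1,.5): chk(f"lever s{sgn} l0={l0} k={k} th={th}",*leverpose(th,np.radians(l0)+k*th,sgn=sgn))
E
```

```text
pick [ 484. -318.   15.] [ 1.59  1.25 -1.27  2.18  1.94  0.64 -2.37]
pick [ 484. -318.  135.] [ 1.49  0.74 -1.07  2.17  1.42  0.22 -2.17]
pick [ 484. -318.  295.] [ 1.02  0.24 -0.37  2.05 -0.72  0.48 -0.28]
place [452.  90. 223.] None
place [452.  90.  70.] None
place [507.  86.  51.] None
place [547.  84.  49.] [-0.06  0.7  -0.45  2.38  2.3   0.71  2.05]
place [547.  84.  45.] [-0.06  0.71 -0.45  2.38  2.31  0.72  2.04]
lever s1 l0=-10 k=1 th=0 [621. -51. 287.] [ 0.23  0.6  -0.4   1.36  0.19  1.4  -0.23]
lever s1 l0=-10 k=0.5 th=0 [621. -51. 287.] [ 0.23  0.6  -0.4   1.36  0.19  1.4  -0.23]
lever s1 l0=-10 k=1 th=0.4 [573. -48. 286.] [ 0.45  0.32 -0.61  1.84  0.3   0.83 -0.34]
lever s1 l0=-10 k=0.5 th=0.4 [569. -48. 286.] [ 0.39  0.41 -0.56  1.68  0.25  1.09 -0.3 ]
lever s1 l0=-10 k=1 th=0.8 [529. -46. 266.] [ 0.5   0.14 -0.62  2.29  0.97  0.2  -1.04]
lever s1 l0=-10 k=0.5 th=0.8 [522. -46. 263.] [ 0.45  0.26 -0.58  1.98  0.26  0.73 -0.33]
lever s1 l0=-10 k=1 th=1.22 [495. -44. 229.] None
lever s1 l0=-10 k=0.5 th=1.22 [487. -44. 221.] [ 0.59  0.2  -0.74  2.28  0.65  0.34 -0.73]
leve
[... 2252 characters left out ...]
 [ 1.03  0.29 -1.26  2.23  1.06  0.43  2.05]
lever s-1 l0=10 k=1 th=1.22 [498. -44. 235.] None
lever s-1 l0=10 k=0.5 th=1.22 [492. -44. 225.] None
lever s-1 l0=25 k=1 th=0 [632. -52. 289.] [-0.8   0.48  1.08  1.93 -0.81  0.65 -2.49]
lever s-1 l0=25 k=0.5 th=0 [632. -52. 289.] [-0.8   0.48  1.08  1.93 -0.81  0.65 -2.49]
lever s-1 l0=25 k=1 th=0.4 [583. -49. 292.] [ 1.    0.35 -1.25  2.29  1.91  0.46  1.26]
lever s-1 l0=25 k=0.5 th=0.4 [580. -49. 289.] [ 1.    0.36 -1.26  2.14  1.17  0.49  1.99]
lever s-1 l0=25 k=1 th=0.8 [536. -46. 275.] None
lever s-1 l0=25 k=0.5 th=0.8 [532. -46. 269.] None
lever s-1 l0=25 k=1 th=1.22 [498. -44. 240.] None
lever s-1 l0=25 k=0.5 th=1.22 [495. -44. 229.] None
```

```bash
sed -i 's/def blocktcp(center,psi,lean=np.radians(36),gx=-42,gz=8):/def blocktcp(center,psi,lean=np.radians(33),gx=-44,gz=8,sgn=-1):/; s/R=rot(psi,lean);/R=rot(psi,lean,sgn);/' h.py
python3 - <<'E'
from h import *
from workcell import *
for lean in(30,33):
 for sgn in(-1,1):
  def chk(n,p,R):
    q=inverse_kinematics(p,R); print(lean,sgn,n,p.round(0),None if q is None else np.round(q,2))
  for dz in (0,175): chk("pick",*blocktcp(BLK+[0,0,dz],BYAW,np.radians(lean),sgn=sgn))
  for psi in (-3.2,10):
   for d in [(0,-125,175),(0,-125,30),(0,0,22.5)]: chk(f"place{psi}",*blocktcp(inbed(*d),np.radians(psi),np.radians(lean),sgn=sgn))
E
```

```text
30 -1 pick [ 481. -319.   14.] [ 1.54  1.21 -1.28  2.14  1.77  0.7  -2.28]
30 -1 pick [ 481. -319.  189.] [ 0.98  0.4  -0.4   2.1  -0.61  0.29 -0.34]
30 -1 place-3.2 [536. -40. 197.] None
30 -1 place-3.2 [536. -40.  52.] [ 0.28  0.64 -0.45  2.36  2.42  0.46  2.25]
30 -1 place-3.2 [543.  84.  44.] [-0.2   0.65 -0.25  2.33  2.28  0.47  2.05]
30 -1 place10 [536. -48. 197.] [-0.09  0.28  0.16  2.28 -1.15  0.17 -0.24]
30 -1 place10 [536. -48.  52.] [ 0.41  0.65 -0.45  2.34  2.75  0.33  2.26]
30 -1 place10 [543.  76.  44.] [ 0.08  0.67 -0.45  2.33  2.43  0.45  2.27]
30 1 pick [ 481. -319.   14.] [ 1.54  1.21 -1.28  2.14  1.77  0.7   0.86]
30 1 pick [ 481. -319.  189.] [ 1.41  0.55 -0.98  2.09  0.48  0.31  1.78]
30 1 place-3.2 [536. -40. 197.] [ 0.45  0.31 -0.62  2.27  1.25  0.27  0.25]
30 1 place-3.2 [536. -40.  52.] [ 0.85  1.04 -1.28  2.33  1.96  1.   -0.16]
30 1 place-3.2 [543.  84.  44.] [ 0.52  1.08 -1.28  2.29  1.92  1.18 -0.38]
30 1 place10 [536. -48. 197.] [ 0.65  0.34 -0.72  2.25  0.85  0.17  0.96]
30 1 place10 [536. -48.  52.] [ 0.97  1.04 -1.28  2.31  1.95  0.83  0.17]
30 1 plac
[... 490 characters left out ...]
65  2.36  2.6   0.45  2.47]
33 -1 place10 [544.  77.  45.] [ 0.23  0.73 -0.65  2.36  2.38  0.61  2.39]
33 1 pick [ 481. -319.   15.] [ 1.57  1.23 -1.28  2.16  1.85  0.67  0.82]
33 1 pick [ 481. -319.  190.] [ 1.48  0.58 -1.04  2.11  0.6   0.26  1.69]
33 1 place-3.2 [537. -40. 197.] [ 0.8   0.42 -1.07  2.3   1.56  0.46 -0.01]
33 1 place-3.2 [537. -40.  52.] [ 0.85  1.06 -1.28  2.37  2.05  1.05 -0.22]
33 1 place-3.2 [544.  84.  45.] [ 0.51  1.1  -1.28  2.33  2.    1.23 -0.44]
33 1 place10 [537. -48. 197.] [ 0.78  0.37 -0.87  2.28  1.39  0.17  0.44]
33 1 place10 [537. -48.  52.] [ 0.98  1.06 -1.28  2.34  2.06  0.84  0.09]
33 1 place10 [544.  77.  45.] [ 0.64  1.1  -1.28  2.34  2.06  1.05 -0.18]
```

Run:
```python
from h import *
from workcell import *
L=np.radians(33)
open_gripper()
p,R=blocktcp(BLK+[0,0,130],BYAW,L,sgn=1); movep(p,R)
c=camera("wrist"); cv2.imwrite("pics/wrist1.png",c["image"]); pickle.dump(c,open("wrist1.pkl","wb"))
s=read_state(); print(s["time"],s["qpos"].round(2) if hasattr(s["qpos"],"round") else s["qpos"])
W=world(c); w=W[(W[...,2]>35)&(W[...,2]<52)&(abs(W[...,0]-515)<80)&(abs(W[...,1]+317)<40)]; print("top",len(w),rect(w) if len(w)>5 else "")
d=W[(W[...,2]>54)&(W[...,2]<75)&(abs(W[...,0]-515)<30)&(abs(W[...,1]+317)<30)]; print("dowel",len(d),d.mean(0) if len(d) else "",d.max(0) if len(d) else "")
p0,_=blocktcp(BLK,BYAW,L,sgn=1)
try:
    print("guard",movel(p0,R,max_speed=100,guard=8)); s=read_state(); print(s["time"],s["eef_pos"],s["ft_force"],p0)
except PlanningError as e: print("PE",e)
```

```text
1.825 [ 1.59  0.85 -1.28  2.14  1.31  0.46  1.09]
top 4289 [ 514.8 -317.4  110.4   30.     1.7]
dowel 243 [ 513.70640728 -317.57831125   59.76947729] [ 521.24409865 -311.99485888   63.10477157]
guard False
3.275 [ 481.54301142 -318.66346728   15.28637451] [-0.22680611  0.7549958  -0.07517966] [ 481.39963339 -318.50317146   14.81686038]
```

View pics/wrist1.png

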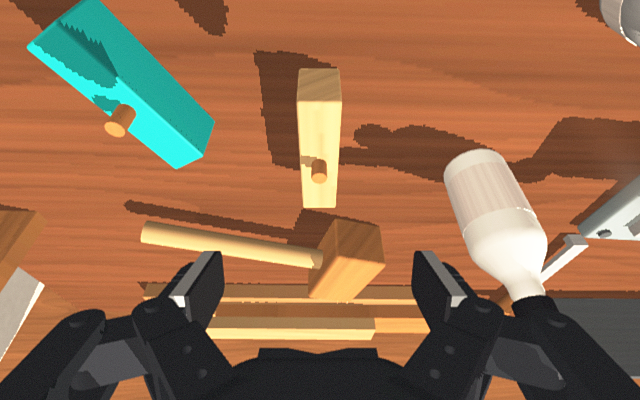

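Run:
```python
from h import *
from workcell import *
L=np.radians(33)
clamp(); s=read_state(); print(s["time"],s["finger_gap"],s["gripper_force"])
try:
    movel(blocktcp(BLK+[0,0,178],BYAW,L,sgn=1)[0],None,120)
    s=read_state(); print(s["time"],s["finger_gap"],np.round(s["qpos"],2))
    for psi in(-3.2,3,10):
        for d in [(0,-125,172),(0,-125,100),(0,-125,28),(0,0,28)]:
            p,R=blocktcp(inbed(*d),np.radians(psi),L,sgn=1); q=inverse_kinematics(p,R); print(psi,d,p.round(),None if q is None else np.round(q,2))
except PlanningError as e: print("PE",e)
```

```text
3.825 29.188281341650427 59.567999839782715
5.4583 28.906098093733526 [ 1.65  0.78 -1.37  2.1   1.1   0.51  1.26]
-3.2 (0, -125, 172) [537. -40. 194.] [ 0.59  0.35 -0.79  2.31  1.6   0.33 -0.09]
-3.2 (0, -125, 100) [537. -40. 122.] [ 0.72  0.63 -1.02  2.35  1.95  0.62 -0.34]
-3.2 (0, -125, 28) [537. -40.  50.] [ 0.8   0.98 -1.18  2.37  2.09  0.96 -0.3 ]
-3.2 (0, 0, 28) [544.  84.  50.] [ 0.5   1.05 -1.25  2.33  1.98  1.18 -0.46]
3 (0, -125, 172) [537. -44. 194.] [ 0.66  0.35 -0.8   2.3   1.6   0.24  0.07]
3 (0, -125, 100) [537. -44. 122.] [ 0.79  0.64 -1.04  2.35  1.98  0.54 -0.21]
3 (0, -125, 28) [537. -44.  50.] [ 0.92  1.08 -1.29  2.36  2.07  0.96 -0.08]
3 (0, 0, 28) [544.  81.  50.] [ 0.56  1.05 -1.25  2.34  2.03  1.1  -0.35]
10 (0, -125, 172) [537. -48. 194.] [ 0.95  0.47 -1.1   2.28  1.47  0.31  0.4 ]
10 (0, -125, 100) [537. -48. 122.] [ 0.96  0.75 -1.2   2.33  1.89  0.57  0.09]
10 (0, -125, 28) [537. -48.  50.] [ 1.01  1.13 -1.34  2.34  2.04  0.92  0.16]
10 (0, 0, 28) [544.  77.  50.] [ 0.49  0.88 -1.02  2.35  2.14  0.8  -0.4 ]
```

Run:
```python
from h import *
from workcell import *
L=np.radians(33); psi=np.radians(-2)
try:
    for d,v in [((0,-125,172),150),((0,-125,29),120),((0,0,29),80)]:
        p,R=blocktcp(inbed(*d),psi,L,sgn=1)
        print(d,movel(p,R,v,guard=15)); s=read_state(); print(s["time"],s["finger_gap"],np.round(s["eef_pos"]-p,1),np.round(s["ft_force"],1))
except PlanningError as e: print("PE",e)
for n in("scene","wrist"):
    c=camera(n); cv2.imwrite(f"pics/{n}2.png",c["image"]); pickle.dump(c,open(f"{n}2.pkl","wb"))
im=cv2.imread("pics/scene2.png")[130:250,310:430]; w=cv2.imread("pics/wrist2.png")
cv2.imwrite("pics/both2.png",np.hstack([cv2.resize(im,(400,400),interpolation=cv2.INTER_CUBIC),cv2.resize(w,(400,250)) if 0 else cv2.copyMakeBorder(cv2.resize(w,(400,250)),0,150,0,0,cv2.BORDER_CONSTANT)]))
```

```text
(0, -125, 172) False
7.4917 29.32213401032158 [-0.1 -0.6 -0.1] [ 0.2  0.  -1.8]
(0, -125, 29) False
8.8333 29.130055183187835 [ 0.3 -0.2  0.6] [-0.   0.3 -1.7]
(0, 0, 29) False
10.55 29.44736927848583 [-0.  -0.5 -0. ] [ 0.7 -0.2 -1. ]
```

View pics/both2.png

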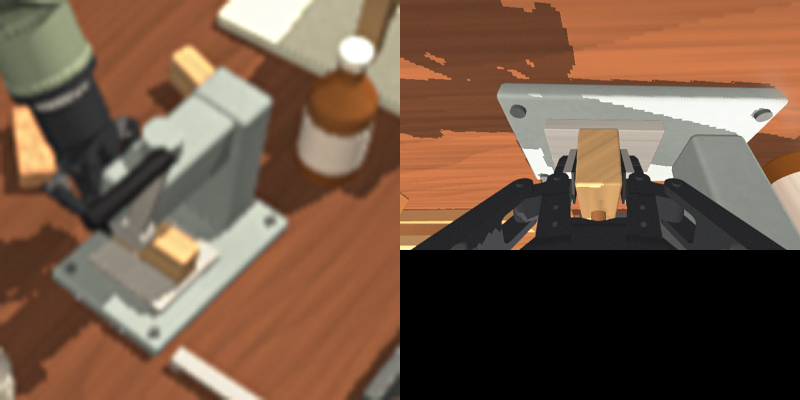

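The left crop shows the block over the bed under the head. The right (wrist) crop shows the block between the pads, with the bed's front corners near full-resolution pixels (232,192) and (424,195). I'll refine the bed and block positions from the wrist view.

Run:
```python
from h import *
c=pickle.load(open("wrist2.pkl","rb")); W=world(c); R=np.array([[np.cos(YAW),-np.sin(YAW)],[np.sin(YAW),np.cos(YAW)]])
for n,p,z,e in [("bed FR",(232,192),30,(-45,-50)),("bed FL",(424,193),30,(-45,50)),("base FR",(157,138),18,(-70,-85)),("base FL",(620,141),18,(-70,145))]:
    w=ray(c,*p,z)[:2]; print(n,w.round(1),(w-R@e).round(1))
x,y,z=W.reshape(-1,3).T
sat=cv2.cvtColor(c["image"],cv2.COLOR_BGR2HSV)[...,1].ravel()
def front(k,nm):
    p=np.c_[x[k],y[k]]; r=[(p[abs(p[:,1]-a)<2][:,0].min(),a) for a in np.arange(p[:,1].min()+6,p[:,1].max()-6,4) if (abs(p[:,1]-a)<2).sum()>2]
    vx,vy,a,b=cv2.fitLine(np.float32(r),cv2.DIST_HUBER,0,.01,.01).ravel(); print(nm,"yaw",np.degrees(-vx/vy).round(2),"front x at y=82.5:",(a+(82.5-b)*vx/vy).round(1),"y rng",np.percentile(p[:,1],[1,99]).round(1),"z",np.median(z[k]).round(1))
u=np.indices(W.shape[:2])
roi=(u[0].ravel()<260)
front(roi&(z>26)&(z<33)&(sat<70)&(x>500)&(x<560)&(y>15)&(y<150),"bed")
front(roi&(z>14)&(z<21)&(sat<70)&(x>480)&(x<560)&(y>-20)&(y<240),"base")
k=roi&(z>68)&(z<90)&(sat>70)&(x>500)&(x<620)&(y>55)&(y<115); print("blk",k.sum(),rect(np.c_[x[k],y[k]]),np.median(z[k]))
k=(z>30)&(z<85)&(sat>70)&(x>500)&(x<620)&(y>60)&(y<110); print("blk near x",np.percentile(x[k],[.5,2]), "y",np.percentile(y[k],[1,99]))
```

```text
bed FR [521.5  42.6] [569.2  90. ]
bed FL [525.6 135.6] [567.7  83.2]
base FR [497.   12.2] [571.6  93.2]
base FL [506.3 222.8] [568.1  74.1]
bed yaw -3.54 front x at y=82.5: 533.4 y rng [ 39.1 136.8] z 30.7
base yaw -3.47 front x at y=82.5: 508.7 y rng [  7.4 228.8] z 18.8
blk 0 [0. 0. 0. 0. 0.] nan
blk near x [521.84092072 522.18880311] y [68.89827884 98.22807512]
  return _methods._mean(a, axis=axis, dtype=dtype,
  ret = ret.dtype.type(ret / rcount)
```

Run:
```python
from h import *
from workcell import *
L=np.radians(33); psi=np.radians(-2)
p,R=blocktcp(inbed(0.7,0.8,20.5),psi,L,sgn=1)
print("guard",movel(p,R,25,guard=5)); s=read_state(); print(s["time"],s["eef_pos"]-p,np.round(s["ft_force"],1))
open_gripper(); wait(0.2); s=read_state(); print(s["time"],s["finger_gap"],np.round(s["ft_force"],1))
e=s["eef_pos"]; print(e,np.array(s["tool_rot"]).round(3),np.round(s["qpos"],2))
for lean in (33,28,23):
  for b in (10,20,30,40,50):
    r=[]
    for up in(5,15,30,60,100):
        r.append(inverse_kinematics(np.array(e)+[-b,0,up],rot(psi,np.radians(lean),1)) is not None)
    print(lean,b,r)
c=camera("scene"); cv2.imwrite("pics/scene3.png",c["image"])
```

```text
guard True
10.975 [ 0.01111977 -0.32585681  1.93168755] [-2.3 -1.4  8. ]
11.7667 85.13181564599577 [-0.6  0.4  0.3]
[544.22280312  84.0199941   44.69662336] [[-0.838  0.035  0.544]
 [ 0.029  0.999 -0.019]
 [-0.545 -0.    -0.839]] [ 0.47  1.01 -1.17  2.33  2.01  1.11 -0.49]
33 10 [True, True, True, True, True]
33 20 [True, True, True, True, True]
33 30 [True, True, True, True, True]
33 40 [True, True, True, True, True]
33 50 [False, False, False, True, True]
28 10 [True, True, True, True, True]
28 20 [True, True, True, True, True]
28 30 [True, True, True, True, True]
28 40 [True, True, True, True, True]
28 50 [True, True, True, True, True]
23 10 [True, True, True, True, True]
23 20 [True, True, True, True, True]
23 30 [True, True, True, True, True]
23 40 [True, True, True, True, True]
23 50 [True, True, True, True, True]
```

```bash
sed -i 's/^BED=.*;/BED=np.array([578.3,84.,30.]);/' h.py
python3 - <<'E'
from h import *
from workcell import *
psi=np.radians(-2); e=np.array(read_state()["eef_pos"])
movel(e+[-22,0,34],None,80); movel(e+[-40,0,80],None,120)
c=camera("wrist"); cv2.imwrite("pics/wrist4.png",c["image"]); pickle.dump(c,open("wrist4.pkl","wb"))
W=world(c); x,y,z=W.reshape(-1,3).T; sat=cv2.cvtColor(c["image"],cv2.COLOR_BGR2HSV)[...,1].ravel()
k=(z>69)&(z<81)&(sat>60)&(x>505)&(x<640)&(y>60)&(y<110)
print("blk top",k.sum(),rect(np.c_[x[k],y[k]]) if k.sum()>5 else "",np.median(z[k]))
k=(z>82)&(z<100)&(sat>60)&(x>550)&(x<640)&(y>60)&(y<110); print("dowel",k.sum(),np.c_[x,y,z][k].mean(0) if k.any() else "")
try:
    movel(e+[-40,0,255],rot(psi,np.radians(23),1),180)
except PlanningError as ex: print("PE",ex)
print(read_state()["time"],np.round(read_state()["qpos"],2))
for k in(.5,.6,.7,.8):
    for th in(0,.4,.8,1.22):
        p,R=leverpose(th,np.radians(-10)+k*th,-128); q=inverse_kinematics(p,R); print(k,th,p.round(),None if q is None else np.round(q,2))
E
```

```text
blk top 3132 [577.6  82.9  29.9 110.   88. ] 75.94252400484406
dowel 274 [575.63064791  82.91250257  88.40588243]
14.2083 [ 0.85  0.35 -1.47  2.08  0.81  0.84  0.48]
0.5 0 [622. -47. 287.] [ 0.4   0.65 -0.71  1.35  0.36  1.45 -0.37]
0.5 0.4 [570. -44. 286.] [ 0.6   0.5  -0.9   1.67  0.43  1.16 -0.46]
0.5 0.8 [523. -41. 263.] [ 0.8   0.36 -1.05  1.97  0.51  0.82 -0.57]
0.5 1.22 [488. -39. 221.] [ 0.78  0.25 -0.97  2.27  0.8   0.4  -0.89]
0.6 0 [622. -47. 287.] [ 0.4   0.65 -0.71  1.35  0.36  1.45 -0.37]
0.6 0.4 [571. -44. 286.] [ 0.63  0.48 -0.92  1.7   0.44  1.11 -0.47]
0.6 0.8 [525. -41. 264.] [ 0.83  0.33 -1.07  2.03  0.56  0.72 -0.61]
0.6 1.22 [490. -39. 222.] [ 0.53  0.18 -0.68  2.37  1.21  0.21 -1.32]
0.7 0 [622. -47. 287.] [ 0.4   0.65 -0.71  1.35  0.36  1.45 -0.37]
0.7 0.4 [572. -44. 286.] [ 0.65  0.46 -0.94  1.73  0.46  1.06 -0.49]
0.7 0.8 [526. -41. 264.] [ 0.86  0.29 -1.08  2.09  0.61  0.6  -0.67]
0.7 1.22 [492. -39. 224.] None
0.8 0 [622. -47. 287.] [ 0.4   0.65 -0.71  1.35  0.36  1.45 -0.37]
0.8 0.4 [573. -44. 286.] [ 0.68  0.45 -0.96  1.76  0.48  1.02 -0.5 ]
0.8 0.8 [528. -41. 265.] [ 0.85  0.25 -1.05  2.15  0.69  0.49 -0.75]
0.8 1.22 [494. -39. 225.] None
```

View pics/wrist4.png

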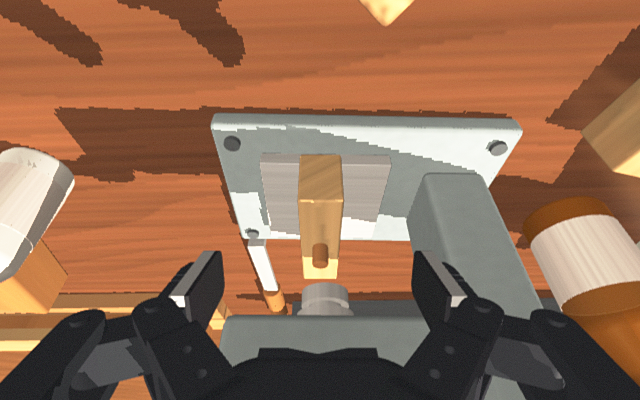

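The wrist view shows the block flat on the bed, dowel up at (320,255) under the ram collar at (325,295), and centred to about 3 mm. Next is the lever: hover over the bar, measure it, then grip it.

Run:
```python
from h import *
from workcell import *
p,R=leverpose(0,np.radians(-10),-128)
try:
    movep(p-90*R[:,2],R)
except PlanningError as ex: print("PE",ex); raise SystemExit
s=read_state(); print(s["time"],np.round(s["qpos"],2),s["eef_pos"])
c=camera("wrist"); cv2.imwrite("pics/wrist5.png",c["image"]); pickle.dump(c,open("wrist5.pkl","wb"))
W=world(c); im=c["image"]
k=(W[...,2]>297)&(W[...,2]<322)&(abs(W[...,0]-625)<35)&(W[...,1]<30)&(W[...,1]>-130)
w=W[k]; print(len(w),"z max",np.percentile(w[:,2],99) if len(w) else "")
if len(w)>20: print("bar rect",rect(w)); 
c2=camera("scene"); cv2.imwrite("pics/scene5.png",c2["image"])
print("expected bar",(p-18.7*R[:,2]).round(1))
```

```text
15.3167 [ 0.38  0.63 -0.74  1.16  0.35  1.65 -0.34] [637.3707416  -46.936418   375.43441823]
4676 z max 318.30025429030013
bar rect [627.2 -37.6 104.5  22.1  86.8]
expected bar [625.4 -46.8 305.9]
```

View pics/wrist5.png

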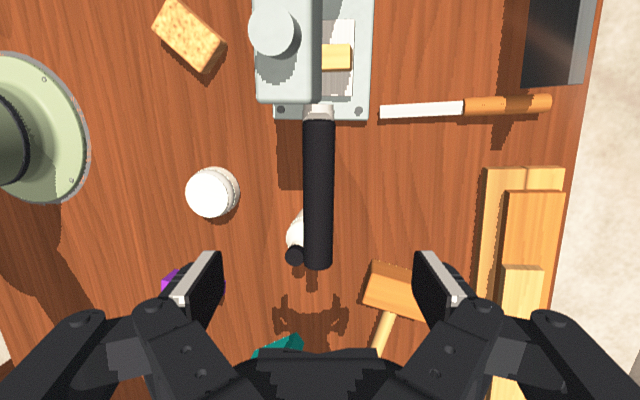

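```bash
cat >> h.py <<'E'
def lev(th):
    p,R=leverpose(th,np.radians(-10)+.5*th,-128); return p+[1.5,0,1],R
E
python3 - <<'E'
from h import *
from workcell import *
p,R=lev(0)
print("guard",movel(p,R,80,guard=8)); clamp(); s=read_state(); print(s["time"],s["finger_gap"],np.round(s["eef_pos"]-p,1),np.round(s["ft_force"],1))
try:
    for th in np.r_[.1:1.11:.1]:
        p,R=lev(th); g=movel(p,R,90,guard=60); s=read_state(); print(round(th,2),g,round(s["time"],2),round(s["finger_gap"],1),np.round(s["eef_pos"]-p,1),np.round(s["ft_force"],1))
        if g: break
except PlanningError as ex: print("PE",ex)
E
```

```text
guard False
17.2917 20.085428093662962 [-1.   0.   0.5] [-10.5  -0.5   9.4]
0.1 False 17.58 19.9 [0.4 0.1 0.8] [5.9 1.8 3.2]
0.2 False 17.88 20.1 [1.1 0.1 1.3] [ 7.6  0.7 10. ]
0.3 False 18.17 20.0 [1.8 0.1 2. ] [ 7.7 -0.4 15.5]
0.4 False 18.46 19.8 [1.8 0.2 1.8] [ 7.5  1.2 14.2]
0.5 False 18.75 20.1 [1.8 0.2 1.7] [ 7.4  0.7 13.9]
0.6 False 19.04 19.9 [1.9 0.3 1.7] [ 8.2 -0.2 11.4]
0.7 False 19.33 20.3 [2.1 0.3 1.7] [ 7.7  1.1 12.1]
0.8 False 19.63 20.3 [2.2 0.4 1.7] [ 5.8  1.4 12.2]
0.9 False 19.93 20.3 [1.2 0.4 1.3] [-3.3  1.8 18. ]
1.0 False 20.23 20.1 [1.3 0.4 1.2] [-5.6  1.8 21.3]
1.1 False 20.53 20.1 [1.3 0.4 1.2] [-10.4   2.1  24.4]
```

Run:
```python
from h import *
from workcell import *
def show(t):
    s=read_state(); g=np.array(s["eef_pos"])-18.7*np.array(s["tool_rot"])[:,2]
    pv=inbed(30,-128,138)+[1.5,0,1]; print(t,round(s["time"],2),"lever~",round(np.radians(10)+np.arctan2(pv[0]-g[0],g[2]-pv[2]),3),"r",np.hypot(pv[0]-g[0],g[2]-pv[2]).round(1),np.round(s["ft_force"],1))
try:
    for th in(1.16,1.2,1.23,1.25):
        p,R=lev(th); g=movel(p,R,40,guard=25); show((th,g))
        if g: break
    wait(.3); show("hold")
except PlanningError as ex: print("PE",ex)
c=camera("scene"); cv2.imwrite("pics/scene6.png",c["image"])
cv2.imwrite("pics/crop6.png",cv2.resize(c["image"][130:250,300:440],(700,600),interpolation=cv2.INTER_CUBIC))
```

```text
(1.16, False) 20.88 lever~ 1.149 r 139.3 [-6.7  2.5 17.7]
(1.2, False) 21.17 lever~ 1.188 r 139.3 [-13.    3.4  24.5]
(1.23, False) 21.42 lever~ 1.22 r 139.1 [-4.3  2.4 13.6]
(1.25, False) 21.67 lever~ 1.239 r 139.1 [-7.9  2.8 18.7]
hold 21.97 lever~ 1.239 r 139.1 [-8.7  3.2 18.9]
```

View pics/crop6.png

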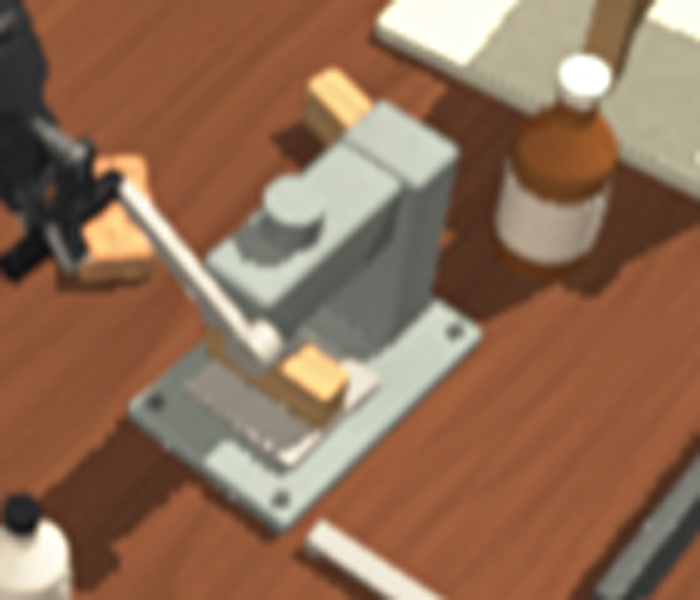

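The lever is pulled well forward. I'll push slightly further to feel the stop, then ease it back slowly.

Run:
```python
from h import *
from workcell import *
def F(): s=read_state(); return round(s["time"],2),np.round(s["ft_force"],1),round(s["finger_gap"],1),np.round(s["qvel"],2).max()
th=1.25
for t in(1.27,1.29,1.31):
    try:
        p,R=lev(t); R=lev(1.25)[1]; p=p-18.7*lev(t)[1][:,2]+18.7*R[:,2]
        g=movel(p,R,30,guard=25); th=t; print(t,g,np.round(read_state()["eef_pos"]-p,1),F())
        if g: break
    except PlanningError as ex: print("PE",ex); break
wait(.2); print(F())
```

```text
1.27 False [2.5 0.4 2.6] (22.27, array([-25.6,   2.8,  56.2]), 20.3, np.float64(0.0))
1.29 False [4.2 0.4 3.8] (22.52, array([-15.4,  -0.4,  58.8]), 20.0, np.float64(0.0))
1.31 False [5.9 0.4 4.9] (22.77, array([-1.5, -4. , 58.2]), 20.6, np.float64(0.01))
(22.97, array([-1.3, -3.6, 57.9]), 20.0, np.float64(0.0))
```

The stop is felt: force rose to 58 N and position error grew. Easing the lever back now.

Run:
```python
from h import *
from workcell import *
def F(): s=read_state(); return round(s["time"],2),np.round(s["ft_force"],1),round(s["finger_gap"],1)
try:
    for th in list(np.arange(1.25,0.04,-.1))+[.0,-.02]:
        p,R=lev(max(th,-.02)); movel(p,R,45); print(round(th,2),np.round(read_state()["eef_pos"]-p,1),*F())
except PlanningError as ex: print("PE",ex)
wait(.3); print(F())
c=camera("scene"); cv2.imwrite("pics/scene7.png",c["image"]); cv2.imwrite("pics/crop7.png",cv2.resize(c["image"][130:250,300:440],(700,600),interpolation=cv2.INTER_CUBIC))
```

```text
1.25 [4.2 0.5 2.6] 23.3 [18.2 -0.8  5. ] 19.8
1.15 [4.1 0.6 1.7] 23.74 [ 38.3  -0.7 -20.3] 20.4
1.05 [4.  0.5 1.5] 24.18 [ 35.9  -0.7 -21.2] 20.0
0.95 [3.8 0.4 1.3] 24.62 [ 34.5  -0.1 -20.7] 19.9
0.85 [ 2.3  0.5 -0.4] 25.07 [ 35.2   1.4 -38.3] 20.0
0.75 [ 1.9  0.4 -0.6] 25.51 [ 25.5   2.1 -29.9] 20.1
0.65 [ 1.5  0.4 -0.7] 25.95 [ 20.2   3.  -24.1] 20.0
0.55 [ 1.2  0.4 -0.7] 26.39 [ 14.4   3.1 -16.9] 20.4
0.45 [-0.3  0.4 -1.3] 26.83 [  5.4   4.4 -19.5] 20.3
0.35 [ 0.5  0.3 -0.5] 27.27 [  7.2   2.5 -12.9] 20.0
0.25 [ 0.2  0.3 -0.3] 27.72 [ 5.   3.  -8.6] 20.2
0.15 [-0.2  0.2 -0.1] 28.16 [ 1.5  3.2 -5.4] 20.0
0.05 [-0.3  0.2  0.2] 28.6 [-0.3  4.4 -0.6] 20.2
0.0 [-1.1  0.2  0.7] 28.89 [-8.9  3.2  5.5] 20.1
-0.02 [-3.1  0.3  1. ] 29.14 [-28.8   3.3  15.4] 20.3
(29.44, array([-27.9,   3. ,  14. ]), 20.0)
```

Run:
```python
from h import *
from workcell import *
open_gripper(); s=read_state(); R=np.array(s["tool_rot"]); movel(np.array(s["eef_pos"])-100*R[:,2],None,100)
e=np.array([544.2,84.,44.7]); psi=np.radians(-2)
try:
    movep(e+[-40,0,255],rot(psi,np.radians(23),1)); movel(e+[-40,0,90],rot(psi,np.radians(33),1),120)
except PlanningError as ex: print("PE",ex)
s=read_state(); print(s["time"],np.round(s["ft_force"],1))
c=camera("wrist"); cv2.imwrite("pics/wrist8.png",c["image"])
W=world(c); x,y,z=W.reshape(-1,3).T; sat=cv2.cvtColor(c["image"],cv2.COLOR_BGR2HSV)[...,1].ravel()
k=(z>69)&(z<81)&(sat>60)&(x>505)&(x<640)&(y>60)&(y<110); print("blk top",k.sum(),rect(np.c_[x[k],y[k]]),np.median(z[k]),"max",z[k].max())
k=(z>81)&(z<100)&(sat>60)&(x>550)&(x<640)&(y>60)&(y<110); print("proud px",k.sum())
c=camera("top"); W=world(c); k=(W[...,2]>296)&(W[...,2]<325)&(c["image"].max(2)<75)&(abs(W[...,0]-625)<40)&(W[...,1]<30)&(W[...,1]>-130); print("bar",k.sum(),rect(W[k]))
k=np.s_
for n,(u0,v0,u1,v1),a,b in [("spare",(200,205,230,250),35,52),("spirit",(185,155,230,195),140,200),("glue",(345,195,380,225),110,160),("tin",(325,245,362,280),35,50)]:
    w=W[v0:v1,u0:u1].reshape(-1,3); w=w[(w[:,2]>a)&(w[:,2]<b)]; print(n,rect(w) if len(w)>5 else len(w))
```

```text
33.9833 [ 0.4 -0.7 -0.5]
blk top 3375 [577.2  83.   30.  109.4  87.9] 75.95870523704457 max 77.49760278109224
proud px 0
bar 264 [625.  -39.1 101.7  19.7  87.3]
spare [486.2 318.1  31.1 108.5  73. ]
spirit [646.5 333.1  39.   43.9  47.1]
glue [ 557.5 -166.4   34.1   29.4   78.4]
tin [ 387.4 -113.1   78.3   76.4    1.6]
```

View pics/wrist8.png

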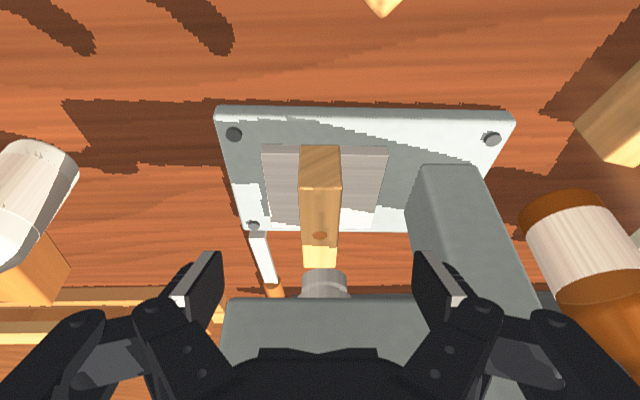

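The dowel is flush at (320,236), the block is still centred on the bed, the lever is home, and the robot touches nothing. Handing in.

```bash
python3 -c "
from workcell import *
print(finish_job())"
```

```text
the job is handed in; nothing more can be done
None
```

The job is handed in after about 34 s of the 69 s allowed: the block sits centred on the press bed with its dowel driven flush, the lever was eased back home, and nothing checked on the bench afterwards had moved (mallet, sander and chisel not re-measured).

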